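Line up the flow nozzles by size for an airtightness test

TASK

Get the flow nozzles ready for the airtightness test: stand all four upright on the plank, each centred on its own circle, in order of size, with the smallest on the circle next to the red end block and the largest at the black end. Set each one down gently, don't drop it, and leave the orange gauge where it lies.

Things in the scene. Friction and masses are not known exactly. Their poses are not given: they have to be found in the camera images.
- nozzle_a: The smallest of four loose mid-grey plastic flow nozzles (about 60 g), standing on its wide mouth: round foot 46 mm across and 6 mm thick, tapering until 14 mm up to a straight upright round neck 22 mm in diameter, 56 mm tall overall, with a dark bore on top. Origin: centre of the underside; z up along its axis; round, so yaw means nothing.
- nozzle_b: The second smallest of four loose mid-grey plastic flow nozzles (about 90 g), standing on its wide mouth: round foot 54 mm across and 6 mm thick, tapering until 14 mm up to a straight upright round neck 32 mm in diameter, 68 mm tall overall, with a dark bore on top. Origin: centre of the underside; z up along its axis; round, so yaw means nothing.
- nozzle_c: The second largest of four loose mid-grey plastic flow nozzles (about 130 g), standing on its wide mouth: round foot 62 mm across and 6 mm thick, tapering until 14 mm up to a straight upright round neck 42 mm in diameter, 80 mm tall overall, with a dark bore on top. Origin: centre of the underside; z up along its axis; round, so yaw means nothing.
- nozzle_d: The largest of four loose mid-grey plastic flow nozzles (about 170 g), standing on its wide mouth: round foot 70 mm across and 6 mm thick, tapering until 14 mm up to a straight upright round neck 52 mm in diameter, 92 mm tall overall, with a dark bore on top. Origin: centre of the underside; z up along its axis; round, so yaw means nothing.
- circle_p: One of four equal painted marks in a row at 110 mm spacing on a fixed pale plank (474 x 120 mm, top 12 mm above the table): pale disc with a green outline 78 mm across and a green centre dot, no relief. Number 1 of 4 counted along the plank's own +y. Origin: centre of the mark, on the plank's top; y runs along the row.
- circle_q: One of four equal painted marks in a row at 110 mm spacing on a fixed pale plank (474 x 120 mm, top 12 mm above the table): pale disc with a green outline 78 mm across and a green centre dot, no relief. Number 2 of 4 counted along the plank's own +y. Origin: centre of the mark, on the plank's top; y runs along the row.
- circle_r: One of four equal painted marks in a row at 110 mm spacing on a fixed pale plank (474 x 120 mm, top 12 mm above the table): pale disc with a green outline 78 mm across and a green centre dot, no relief. Number 3 of 4 counted along the plank's own +y. Origin: centre of the mark, on the plank's top; y runs along the row.
- circle_s: One of four equal painted marks in a row at 110 mm spacing on a fixed pale plank (474 x 120 mm, top 12 mm above the table): pale disc with a green outline 78 mm across and a green centre dot, no relief. Number 4 of 4 counted along the plank's own +y. Origin: centre of the mark, on the plank's top; y runs along the row.
- red_block: Fixed red end block on the plank, 100 mm across the plank, 18 mm along the row, 22 mm high above the plank top. It sits at one end of the row or the other, its centre 61 mm beyond the centre of the end circle; a like black block sits at the opposite end. Origin: centre of its underside.
- gauge: Bystander: loose orange hand-held pressure gauge with a blue screen, 130 x 70 x 30 mm, lying flat at the +y (left) side of the plank. Origin: centre of its underside; x along its length.

How it is judged (in metres and radians):
At the end, for the whole second after the job is handed in: Counted from the red end block, the smallest, second smallest, second largest and largest nozzle stand on the first to fourth circle, each within 12 mm of its circle's centre, upright within 0.1 rad, resting on the plank's top (underside 8 to 16 mm above the table), released and still (((horizontal distance between red_block and circle_p below 0.15 m and horizontal distance between nozzle_a and circle_p below 0.012 m and horizontal distance between nozzle_b and circle_q below 0.012 m and horizontal distance between nozzle_c and circle_r below 0.012 m and horizontal distance between nozzle_d and circle_s below 0.012 m) or (horizontal distance between red_block and circle_s below 0.15 m and horizontal distance between nozzle_a and circle_s below 0.012 m and horizontal distance between nozzle_b and circle_r below 0.012 m and horizontal distance between nozzle_c and circle_q below 0.012 m and horizontal distance between nozzle_d and circle_p below 0.012 m)) and angle between each of nozzle_a, nozzle_b, nozzle_c, nozzle_d's own z axis and vertical below 0.1 rad and height (world z) of nozzle_a between 0.008 and 0.016 m and linear speed of each of nozzle_a, nozzle_b, nozzle_c, nozzle_d below 0.02 m/s and contact force between each of nozzle_a, nozzle_b, nozzle_c, nozzle_d and the fingers below 0.1 N and height (world z) of nozzle_b between 0.008 and 0.016 m and height (world z) of nozzle_c between 0.008 and 0.016 m and height (world z) of nozzle_d between 0.008 and 0.016 m); the robot touches nothing.
It fails at once if the smallest nozzle is dropped or thrown (moving faster than 0.7 m/s without being held) (contact force between nozzle_a and the fingers below 0.05 N and linear speed of nozzle_a above 0.7 m/s).
It fails at once if the second smallest nozzle is dropped or thrown (moving faster than 0.7 m/s without being held) (contact force between nozzle_b and the fingers below 0.05 N and linear speed of nozzle_b above 0.7 m/s).
It fails at once if the second largest nozzle is dropped or thrown (moving faster than 0.7 m/s without being held) (contact force between nozzle_c and the fingers below 0.05 N and linear speed of nozzle_c above 0.7 m/s).
It fails at once if the largest nozzle is dropped or thrown (moving faster than 0.7 m/s without being held) (contact force between nozzle_d and the fingers below 0.05 N and linear speed of nozzle_d above 0.7 m/s).
It fails at once if the gauge is moved by more than 30 mm (distance of gauge from where it was at the start of the episode above 0.03 m).
It also fails if it takes over 112 s, if anything falls off the work surface, if the arm or the gripper's body presses on something with over 40 N, if the wrist force passes 120 N, or if a joint passes its speed limit or range.

ROBOT

A 6-joint arm with a two-finger parallel gripper is mounted at the origin on the work surface. World frame = base frame: x ahead of the robot, y to its left, z up, the work surface at z = 0. Lengths are in m, angles in degrees, forces in N, time in s.
With the tool pointing down it reaches from about 0.35 to 0.875 m from the base axis. Payload 4.2 kg.
Tool frame: the origin (TCP) lies where the fingers leave the gripper's body, on its centre line; the fingertips stand 70 mm ahead of it and the grasp point (between the pads) lies 51 mm ahead of it; z points along the fingers, y is the direction in which the jaws open and shut (so a half turn about z gives the same grasp; the last joint's range is limited). The gripper opens to 87 mm and grips with 3 to 60 N. Pads are 19 mm wide; open, the fingers measure 117 mm over their backs; the gripper's body (75 mm by 190 mm) begins 51 mm behind the grasp point.
Start: joints at [88.041, 22.042, 0.453, 0, -68.411, -14.817], TCP at [0.18, 0.598, 0.292] pointing down, gripper open.
Joint ranges: [-179.83, 179.83], [-69.29, 118.12], [-61.27, 80.66], [-181.25, 117.63], [-171.15, -9.14], [-177.46, 177.46]. Speed limits (degrees/s): [159.86, 159.86, 180, 180, 180, 180].

INTERFACE

Orientations are given as a 3x3 rotation matrix whose columns are the frame's x, y, z axes.
In Python, from station import sense, cams, job gives the robot as it stands. The module is installed in compiled form; this text tells all that it offers.
- The arm moves only by the shell command python3 -m handwheel 'ROWS'. ROWS is JSON, a list of rows, each a list of 5 numbers: the shift along the tool's x, y, z in cm, then the turn about the tool's z in degrees, then the opening, from 0 (shut) to 1 (fully open). A call has 1 to 10 rows; each row shifts and turns the commanded pose from where the row before left it, along the tool's axes as they then stand; what a row does not reach is not made up. A row lasts 1/8 s, in which the tool goes at most 62.5 mm and 10.7 degrees, less where a joint would pass 70% of its speed; a pose out of reach is approached as far as the arm can. A call with a gripper value outside its range is refused whole. The fingers move at their own pace and stop on an object; the grip force is fixed at half the most. Time passes only in rows, so rows that do not move let the fingers close. It gives the time, the measured TCP pose, the force and the opening at its end, in the units of the state.
- sense(): the state, without advancing time (a new reading comes with each control period).
- cams.capture(name): name is "side" or "top" or "wrist"; returns the picture (420x560x3 uint8, red, green, blue); there is no depth.
- cams.camera_params(name): a dict with "fx", "fy", "cx", "cy" (pixels), "origin" and "rotation" of the camera in the world. Camera axes: x right, y down, z forward; pixel columns grow to the right and rows downward; lengths in m; the calibration is good to about 2 mm. A picture is of the moment at which its call begins: read the wrist's pose just before it. camera_params takes no time and is no camera call; for the wrist camera it gives the pose at the moment of the call.
- job.finish_job(): hands the job in, once; it reports no verdict.
The state is a dict: "time_s": time; "joints": joint angles; "joint_velocities": joint speeds; "effort": joint torques, N m; "tcp_pos": TCP position; "ee_rot": TCP orientation; "wrist_force": force on the tool from outside, world axes, zero at the start; "moment": the same for the moment, N m; "gripper_width": opening from 0.0 (shut) to 1.0 (fully open).
Only numpy, scipy, OpenCV 4.12 (cv2) and the standard library are available. Lean on these libraries where they do the work, as an engineer would, in place of code of your own. Each camera call takes 0.05 s, during which the arm holds its last target. There are 200 camera calls.

## Working session

There is one attempt and no reset: what is moved stays moved. The work goes in short steps, Python scripts to look and compute and a shell command to move; the robot and the scene stay as the last step left them, time stands still between calls to the robot, and variables do not carry over. Pictures are saved under pics/ and viewed, about 12 in all and at most 16, crops included, and the job is handed in when it is done.

```bash
mkdir -p pics
python3 - <<'E'
from station import sense,cams,job
import cv2,numpy as np
for n in("top","side"):
    cv2.imwrite(f"pics/{n}0.png",cams.capture(n)[:,:,::-1]); print(n,cams.camera_params(n))
s=sense();print(s["time_s"],s["tcp_pos"],s["ee_rot"],s["gripper_width"])
E
```

```text
top {'fx': 474.9675570678719, 'fy': 474.9675570678719, 'cx': 276.3751923938456, 'cy': 214.66722157245877, 'origin': array([0.3039588 , 0.05713953, 1.16883671]), 'rotation': array([[ 0.0613632 , -0.97683142,  0.20502424],
       [-0.99810238, -0.06110709,  0.00758659],
       [ 0.00511761, -0.20510072, -0.97872749]])}
side {'fx': 381.2058853148148, 'fy': 381.2058853148148, 'cx': 271.1643684208652, 'cy': 209.6351183693755, 'origin': array([ 0.50066131, -0.6159506 ,  0.62055789]), 'rotation': array([[ 0.99739302, -0.05217537,  0.04984876],
       [-0.07188987, -0.65865637,  0.74900176],
       [-0.00624624, -0.75063274, -0.66069015]])}
0.1 [0.1802319  0.59802023 0.29128604] [[ 9.57404357e-01 -2.88750173e-01 -4.83691134e-04]
 [-2.88750566e-01 -9.57402493e-01 -1.89104736e-03]
 [ 8.29531540e-05  1.95016307e-03 -9.99998095e-01]] 0.9980047534935249
```

View pics/top0.png

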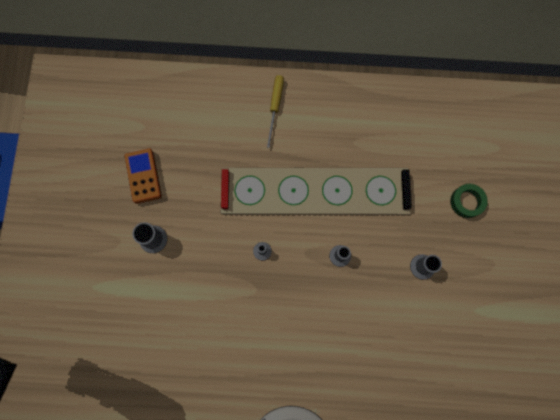

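View pics/side0.png

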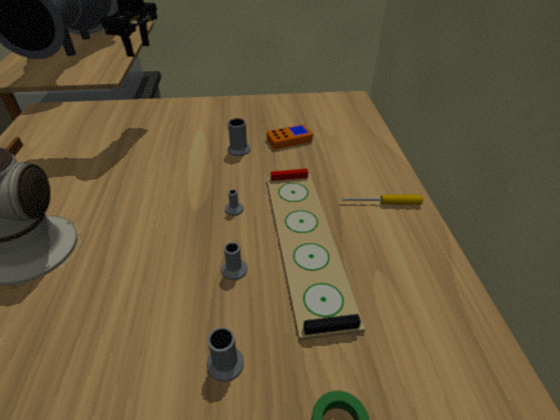

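The top view shows the circles at (250,190), (293,190), (337,190) and (381,190), with the red block on the left (+y) and black on the right. The nozzles, by bore, are at about (144,232) for d, (262,247) for a, (344,253) for b and (433,263) for c. The gauge is at (143,176). The side view shows the same layout.

```bash
cat > h.py <<'E'
import numpy as np,cv2
from station import sense,cams,job
def ray(P,uv,z):
    d=P["rotation"]@np.array([(uv[0]-P["cx"])/P["fx"],(uv[1]-P["cy"])/P["fy"],1.])
    o=np.array(P["origin"]);return o+d*(z-o[2])/d[2]
def blobs(m,lo,hi):
    n,l,s,c=cv2.connectedComponentsWithStats(m.astype(np.uint8),connectivity=8)
    return [(c[i],s[i,4],s[i,:4]) for i in range(1,n) if lo<=s[i,4]<=hi]
def greens(im):
    h=cv2.cvtColor(im,cv2.COLOR_RGB2HSV)
    return (h[...,0]>45)&(h[...,0]<85)&(h[...,1]>90)&(h[...,2]>30)
E
python3 - <<'E'
from h import *
R={"top":[(145,232,.092),(262,247,.056),(344,253,.068),(433,263,.080)],"side":[(237,125,.092),(233,192,.056),(232,248,.068),(222,340,.080)]}
for n in R:
    im=cv2.imread(f"pics/{n}0.png")[:,:,::-1].copy();P=cams.camera_params(n)
    print(n,"green")
    for c,a,b in blobs(greens(im),2,1500): print(c.round(1),a,b,ray(P,c,.012).round(4))
    g=im.max(2)
    for u,v,z in R[n]:
        m=np.zeros_like(g);m[v-16:v+17,u-16:u+17]=1
        for c,a,b in blobs((g<32)&(m>0),8,900): print("bore",c.round(1),a,b,ray(P,c,z).round(4))
E
python3 - <<'E'
import cv2
im=cv2.imread("pics/top0.png")
c=cv2.resize(im[200:290,120:450],None,fx=2.4,fy=2.4,interpolation=cv2.INTER_CUBIC)
cv2.imwrite("pics/crop0.png",cv2.convertScaleAbs(c,alpha=1.6))
E
```

```text
top green
[469.2 200.2] 567 [451 184  36  34] [ 0.6136 -0.4147  0.012 ]
[249.3 190. ] 7 [248 189   3   3] [0.6053 0.138  0.012 ]
[293. 190.] 9 [292 189   3   3] [0.6122 0.0282 0.012 ]
[336.9 190.1] 8 [336 189   3   3] [ 0.6188 -0.082   0.012 ]
[380.5 190. ] 8 [379 189   4   3] [ 0.626  -0.1918  0.012 ]
bore [143.  232.8] 243 [135 225  18  17] [0.468  0.3683 0.092 ]
bore [156.7 239.2] 106 [149 230  13  18] [0.4552 0.3353 0.092 ]
bore [261.5 247.9] 15 [260 246   4   5] [0.455 0.096 0.056]
bore [343.6 252. ] 61 [340 248   9   9] [ 0.4556 -0.0961  0.068 ]
bore [432.5 263. ] 144 [426 257  14  13] [ 0.4412 -0.2994  0.08  ]
side green
[288.5 183. ] 4 [287 183   4   1] [0.5995 0.1758 0.012 ]
[293. 183.] 3 [292 183   3   1] [0.6113 0.1749 0.012 ]
[279.  189.5] 6 [278 187   3   6] [0.5723 0.1505 0.012 ]
[304.9 193.4] 18 [300 186   8  15] [0.6365 0.1292 0.012 ]
[293.  191.5] 6 [292 191   3   2] [0.6072 0.1394 0.012 ]
[281. 197.] 3 [280 196   3   3] [0.5746 0.1199 0.012 ]
[286.5 200. ] 2 [286 200   2   1] [0.5872 0.1071 0.012 ]
[290. 201.] 3 [289 201   3   1] [0.5955 0.1026 0.012 ]
[295.5 201. ]
[... 418 characters left out ...]
.6421 0.012  0.012 ]
[301.3 220.9] 9 [300 220   4   3] [0.614  0.0287 0.012 ]
[305.5 243.5] 6 [303 243   6   2] [ 0.6136 -0.0441  0.012 ]
[310.1 259.2] 94 [293 244  36  27] [ 0.6169 -0.09    0.012 ]
[311.  255.8] 13 [309 255   5   3] [ 0.6202 -0.0808  0.012 ]
[323.  301.6] 173 [303 283  41  35] [ 0.6256 -0.1969  0.012 ]
[323.1 298.6] 17 [321 297   5   4] [ 0.6269 -0.1901  0.012 ]
[338.9 404.8] 875 [312 391  57  29] [ 0.6172 -0.3838  0.012 ]
[328.3 408.3] 3 [328 408   2   2] [ 0.6002 -0.3877  0.012 ]
bore [236.5 121.9] 66 [230 119  14   7] [0.4693 0.3679 0.092 ]
bore [231.5 247.3] 63 [227 244  10   8] [ 0.4562 -0.0955  0.068 ]
bore [220.6 338.6] 298 [211 329  21  20] [ 0.4415 -0.299   0.08  ]
```

View pics/crop0.png

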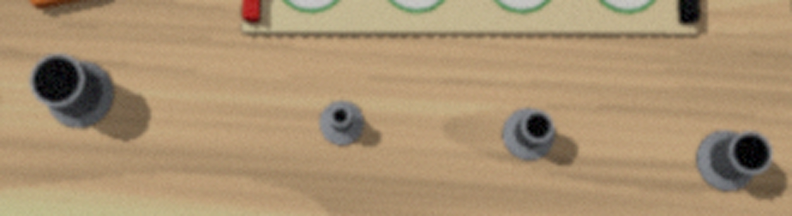

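Heights and positions agree between the two views to within about 1 mm:

| Item | x (m) | y (m) |
|---|---|---|
| a | 0.455 | 0.096 |
| b | 0.456 | -0.096 |
| c | 0.441 | -0.299 |
| d | 0.4685 | 0.368 |

The circle spacing comes out at 110 mm, as it should. I'll turn the jaws across the plank first.

```bash
cat > go.py <<'E'
import sys
from h import *
S={"a":(.455,.096),"b":(.456,-.0958),"c":(.4413,-.2992),"d":(.4687,.3681),"1":(.6055,.1383),"2":(.6125,.0285),"3":(.6192,-.0815),"4":(.6263,-.191)}
def delta(t,z):
    s=sense();R=np.array(s["ee_rot"])
    yaw=np.degrees(np.arctan2(R[1,1],R[0,1]))
    t=S[t] if isinstance(t,str) else t
    d=R.T@(np.array([*t,z])-s["tcp_pos"])*100
    print(round(s["time_s"],2),"tcp",np.round(s["tcp_pos"],4),"move cm",d.round(2),"yaw",yaw.round(1),"turn",round((yaw+176.4+180)%360-180,1),"w",round(s["gripper_width"],3),"F",np.round(s["wrist_force"],1))
if __name__=="__main__":
    for a in sys.argv[1:]:
        n,z=a.split(":");delta(n,float(z))
E
python3 -m handwheel '[[0,0,0,10,1],[0,0,0,10,1],[0,0,0,10,1],[0,0,0,10,1],[0,0,0,10,1],[0,0,0,10,1],[0,0,0,9.6,1],[0,0,0,0,1],[0,0,0,0,1]]'
python3 go.py d:.20
```

```text
time_s: 1.23
tcp_pos: [0.1803, 0.5983, 0.2919]
ee_rot: [[0.066, -0.998, -0.0], [-0.998, -0.066, -0.001], [0.001, 0.0, -1.0]]
wrist_force: [0.3, -0.2, 0.4]
gripper_width: 1.0
1.23 tcp [0.1803 0.5983 0.2919] move cm [ 24.85 -27.27   9.2 ] yaw -176.2 turn 0.2 w 1.0 F [ 0.3 -0.2  0.4]
```

```bash
python3 -m handwheel '[[3.55,-3.9,1.3,0,1],[3.55,-3.9,1.3,0,1],[3.55,-3.9,1.3,0,1],[3.55,-3.9,1.3,0,1],[3.55,-3.9,1.3,0,1],[3.55,-3.9,1.3,0,1],[3.55,-3.87,1.4,0,1],[0,0,0,0,1],[0,0,0,0,1]]'
python3 go.py d:.106 4:.20
python3 - <<'E'
from h import *
P=cams.camera_params("wrist");im=cams.capture("wrist");cv2.imwrite("pics/w1.png",im[:,:,::-1]);print(P["origin"],P["rotation"].round(3))
E
```

```text
time_s: 2.35
tcp_pos: [0.4684, 0.3676, 0.2003]
ee_rot: [[0.064, -0.998, 0.0], [-0.998, -0.064, 0.0], [-0.0, -0.0, -1.0]]
wrist_force: [-0.4, 0.5, 0.6]
gripper_width: 1.001
2.35 tcp [0.4684 0.3676 0.2003] move cm [-0.05 -0.03  9.43] yaw -176.3 turn 0.1 w 1.001 F [-0.4  0.5  0.6]
2.35 tcp [0.4684 0.3676 0.2003] move cm [ 5.675e+01 -1.220e+01  3.000e-02] yaw -176.3 turn 0.1 w 1.001 F [-0.4  0.5  0.6]
[0.47257287 0.29113778 0.29372131] [[-0.998 -0.06  -0.018]
 [-0.063  0.958  0.279]
 [ 0.001  0.279 -0.96 ]]
```

View pics/w1.png

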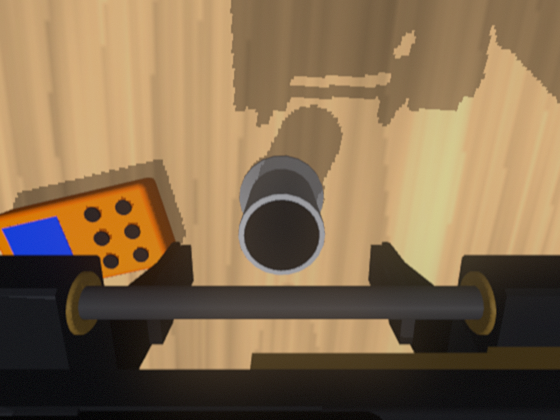

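The wrist view shows the nozzle top at (282,233), centred between the fingers. The fingers clear the gauge. Next I descend and grip.

```bash
python3 -m handwheel '[[0,0,3.2,0,1],[0,0,3.2,0,1],[0,0,3,0,1],[0,0,0,0,1],[0,0,0,0,0.3],[0,0,0,0,0.3],[0,0,0,0,0.3],[0,0,0,0,0.3],[0,0,0,0,0.3]]'; python3 go.py d:.106
```

```text
time_s: 3.52
tcp_pos: [0.4683, 0.3676, 0.1067]
ee_rot: [[0.063, -0.998, 0.0], [-0.998, -0.063, 0.0], [-0.0, -0.0, -1.0]]
wrist_force: [-0.4, 0.0, 2.7]
gripper_width: 0.584
3.52 tcp [0.4683 0.3676 0.1067] move cm [-0.04 -0.04  0.07] yaw -176.4 turn 0.0 w 0.584 F [-0.4  0.   2.7]
```

Opening 0.584 is about 51 mm, which fits d's 52 mm neck. Lift and carry.

```bash
python3 -m handwheel '[[0,0,-2,0,0.3],[0,0,-4,0,0.3],[0,0,-4,0,0.3],[5,-1,-1,0,0.3],[5,-1,0,0,0.3],[5,-1,0,0,0.3],[5,-1,0,0,0.3],[5,-1,0,0,0.3],[5,-1,0,0,0.3],[5,-1,0,0,0.3]]'; python3 -m handwheel '[[5,-1.2,0,0,0.3],[5,-1,0,0,0.3],[5,-1,0,0,0.3],[4,-1,0,0,0.3],[2.5,-0.7,0,0,0.3],[0,0,0,0,0.3],[0,0,0,0,0.3],[0,0,0,0,0.3]]'; python3 go.py 4:.1187
```

```text
time_s: 4.78
tcp_pos: [0.56, 0.021, 0.2157]
ee_rot: [[0.063, -0.998, -0.001], [-0.998, -0.063, 0.0], [-0.0, 0.001, -1.0]]
wrist_force: [0.9, 0.7, -1.8]
gripper_width: 0.585
time_s: 5.78
tcp_pos: [0.6224, -0.1877, 0.2162]
ee_rot: [[0.064, -0.998, -0.0], [-0.998, -0.064, 0.0], [-0.0, 0.0, -1.0]]
wrist_force: [-0.3, 0.1, -1.7]
gripper_width: 0.587
5.78 tcp [ 0.6224 -0.1877  0.2162] move cm [ 0.35 -0.37  9.75] yaw -176.3 turn 0.1 w 0.587 F [-0.3  0.1 -1.7]
```

```bash
python3 -m handwheel '[[0.4,-0.4,2,0,0.3],[0,0,4,0,0.3],[0,0,2.5,0,0.3],[0,0,0.6,0,0.3],[0,0,0.4,0,0.3],[0,0,0.2,0,0.3],[0,0,0,0,0.3],[0,0,0,0,0.3]]'; python3 go.py 4:.1187
```

```text
time_s: 6.78
tcp_pos: [0.6273, -0.1925, 0.12]
ee_rot: [[0.063, -0.998, 0.001], [-0.998, -0.063, -0.0], [0.0, -0.001, -1.0]]
wrist_force: [-0.4, -0.3, -2.6]
gripper_width: 0.588
6.78 tcp [ 0.6273 -0.1925  0.12  ] move cm [-0.15  0.09  0.13] yaw -176.4 turn 0.0 w 0.588 F [-0.4 -0.3 -2.6]
```

```bash
python3 -m handwheel '[[-0.15,0.1,0.07,0,0.3],[0,0,0.07,0,0.3],[0,0,0,0,0.3],[0,0,0,0,0.3]]'; python3 go.py 4:.1187
```

```text
time_s: 7.28
tcp_pos: [0.6259, -0.1909, 0.1187]
ee_rot: [[0.063, -0.998, 0.0], [-0.998, -0.063, -0.0], [0.0, -0.0, -1.0]]
wrist_force: [-1.8, 2.4, 6.4]
gripper_width: 0.587
7.28 tcp [ 0.6259 -0.1909  0.1187] move cm [ 0.02 -0.04  0.  ] yaw -176.4 turn 0.0 w 0.587 F [-1.8  2.4  6.4]
```

Wrist force has gone to +6.4 N, so it is touching the plank. Release and rise.

```bash
python3 -m handwheel '[[0,0,0,0,0.75],[0,0,0,0,1],[0,0,0,0,1],[0,0,0,0,1],[0,0,-2,0,1],[0,0,-4,0,1],[0,0,-4,0,1],[0,0,0,0,1],[0,0,0,0,1]]'; python3 go.py c:.213
```

```text
time_s: 8.4
tcp_pos: [0.6254, -0.1909, 0.2173]
ee_rot: [[0.063, -0.998, -0.001], [-0.998, -0.063, 0.001], [-0.001, 0.001, -1.0]]
wrist_force: [0.2, -0.5, 0.9]
gripper_width: 1.003
8.4 tcp [ 0.6254 -0.1909  0.2173] move cm [ 9.65 19.05  0.44] yaw -176.4 turn 0.0 w 1.003 F [ 0.2 -0.5  0.9]
```

```bash
python3 -m handwheel '[[2.5,4.8,0,0,1],[2.5,4.8,0,0,1],[2.5,4.8,0,0,1],[2.15,4.65,0,0,1],[0,0,0,0,1],[0,0,0,0,1],[0,0,0,0,1]]'; python3 go.py c:.101
python3 - <<'E'
from h import *
cv2.imwrite("pics/w2.png",cams.capture("wrist")[:,:,::-1]);cv2.imwrite("pics/side2.png",cams.capture("side")[:,:,::-1])
E
```

```text
time_s: 9.28
tcp_pos: [0.4427, -0.299, 0.2173]
ee_rot: [[0.064, -0.998, -0.001], [-0.998, -0.064, 0.0], [-0.0, 0.001, -1.0]]
wrist_force: [0.6, -0.5, -0.7]
gripper_width: 1.003
9.28 tcp [ 0.4427 -0.299   0.2173] move cm [ 0.02  0.13 11.63] yaw -176.3 turn 0.1 w 1.003 F [ 0.6 -0.5 -0.7]
```

View pics/side2.png

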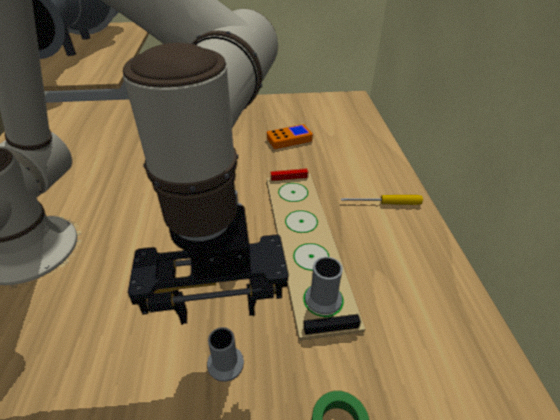

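The side view shows d at (324,300), upright and centred on the end circle by the black block, with the gauge untouched. Next is c.

```bash
python3 -m handwheel '[[0,0.1,4,0,1],[0,0,4,0,1],[0,0,3.6,0,1],[0,0,0,0,1],[0,0,0,0,0.2],[0,0,0,0,0.2],[0,0,0,0,0.2],[0,0,0,0,0.2],[0,0,0,0,0.2],[0,0,0,0,0.2]]'; python3 go.py c:.101
```

```text
time_s: 10.62
tcp_pos: [0.4408, -0.2995, 0.102]
ee_rot: [[0.063, -0.998, -0.0], [-0.998, -0.063, -0.0], [0.0, 0.0, -1.0]]
wrist_force: [0.3, 0.3, 2.5]
gripper_width: 0.467
10.62 tcp [ 0.4408 -0.2995  0.102 ] move cm [-0.02 -0.05  0.1 ] yaw -176.4 turn 0.0 w 0.467 F [0.3 0.3 2.5]
```

```bash
python3 -m handwheel '[[0,0,-2,0,0.2],[0,0,-4,0,0.2],[0,0,-4,0,0.2],[0,0,-2,0,0.2],[0,0,0,0,0.2]]'; python3 go.py 3:.22
```

```text
time_s: 11.25
tcp_pos: [0.4414, -0.2996, 0.2231]
ee_rot: [[0.063, -0.998, 0.003], [-0.998, -0.063, -0.001], [0.001, -0.003, -1.0]]
wrist_force: [-0.8, 0.2, -1.1]
gripper_width: 0.467
11.25 tcp [ 0.4414 -0.2996  0.2231] move cm [-20.64 -19.12   0.35] yaw -176.4 turn 0.0 w 0.467 F [-0.8  0.2 -1.1]
```

```bash
python3 -m handwheel '[[-3.4,-3.2,0,0,0.2],[-3.6,-3.2,0,0,0.2],[-3.6,-3.2,0,0,0.2],[-3.6,-3.3,0,0,0.2],[-3.6,-3.3,0,0,0.2],[-2.9,-2.9,0,0,0.2],[0,0,0,0,0.2],[0,0,0,0,0.2],[0,0,0,0,0.2]]'; python3 go.py 3:.114
```

```text
time_s: 12.38
tcp_pos: [0.6175, -0.0816, 0.2212]
ee_rot: [[0.062, -0.998, -0.002], [-0.998, -0.062, -0.0], [-0.0, 0.002, -1.0]]
wrist_force: [-0.3, -0.5, -0.9]
gripper_width: 0.471
12.38 tcp [ 0.6175 -0.0816  0.2212] move cm [-0.   -0.19 10.72] yaw -176.4 turn -0.0 w 0.471 F [-0.3 -0.5 -0.9]
```

```bash
python3 -m handwheel '[[0,-0.15,4,0,0.2],[0,0,4,0,0.2],[0,0,1.7,0,0.2],[0,0,0.5,0,0.2],[0,0,0.3,0,0.2],[0,0,0.2,0,0.2],[0,0,0,0,0.2],[0,0,0,0,0.2],[0,0,0,0,0.2]]'; python3 go.py 3:.114
```

```text
time_s: 13.5
tcp_pos: [0.62, -0.0806, 0.1152]
ee_rot: [[0.063, -0.998, 0.001], [-0.998, -0.063, 0.0], [-0.0, -0.001, -1.0]]
wrist_force: [0.3, 1.5, -1.3]
gripper_width: 0.469
13.5 tcp [ 0.62   -0.0806  0.1152] move cm [0.08 0.09 0.12] yaw -176.4 turn 0.0 w 0.469 F [ 0.3  1.5 -1.3]
```

```bash
python3 -m handwheel '[[0.05,0.05,0.06,0,0.2],[0,0,0.06,0,0.2],[0,0,0,0,0.2],[0,0,0,0,0.2]]'; python3 go.py 3:.114
```

```text
time_s: 14.0
tcp_pos: [0.6193, -0.0813, 0.1141]
ee_rot: [[0.063, -0.998, -0.0], [-0.998, -0.063, -0.0], [0.0, 0.0, -1.0]]
wrist_force: [-2.0, 0.4, 4.1]
gripper_width: 0.466
14.0 tcp [ 0.6193 -0.0813  0.1141] move cm [0.02 0.01 0.01] yaw -176.4 turn 0.0 w 0.466 F [-2.   0.4  4.1]
```

Touching the plank. Release, rise, and go on to b.

```bash
python3 -m handwheel '[[0,0,0,0,0.65],[0,0,0,0,1],[0,0,0,0,1],[0,0,0,0,1],[0,0,-2,0,1],[0,0,-4,0,1],[0,0,-3,0,1],[0,0,0,0,1],[0,0,0,0,1]]'; python3 go.py b:.20
```

```text
time_s: 15.12
tcp_pos: [0.6188, -0.0812, 0.2029]
ee_rot: [[0.063, -0.998, -0.001], [-0.998, -0.063, 0.0], [-0.0, 0.001, -1.0]]
wrist_force: [-0.7, -0.2, -0.7]
gripper_width: 0.997
15.12 tcp [ 0.6188 -0.0812  0.2029] move cm [ 0.44 16.34  0.31] yaw -176.4 turn 0.0 w 0.997 F [-0.7 -0.2 -0.7]
```

```bash
python3 -m handwheel '[[0.1,4,0,0,1],[0.1,4.2,0,0,1],[0.1,4.2,0,0,1],[0.1,3.8,0,0,1],[0,0,0,0,1],[0,0,0,0,1],[0,0,0,0,1]]'; python3 go.py b:.096
```

```text
time_s: 16.0
tcp_pos: [0.4588, -0.0954, 0.2032]
ee_rot: [[0.063, -0.998, -0.0], [-0.998, -0.063, -0.0], [0.0, 0.0, -1.0]]
wrist_force: [-1.1, -0.1, 0.3]
gripper_width: 1.0
16.0 tcp [ 0.4588 -0.0954  0.2032] move cm [ 0.03  0.28 10.72] yaw -176.4 turn 0.0 w 1.0 F [-1.1 -0.1  0.3]
```

```bash
python3 -m handwheel '[[0,0.15,4,0,1],[0,0,4,0,1],[0,0,2.6,0,1],[0,0,0,0,1],[0,0,0,0,0.1],[0,0,0,0,0.1],[0,0,0,0,0.1],[0,0,0,0,0.1],[0,0,0,0,0.1],[0,0,0,0,0.1]]'; python3 go.py b:.096 2:.096
```

```text
time_s: 17.25
tcp_pos: [0.4565, -0.0955, 0.0977]
ee_rot: [[0.063, -0.998, 0.0], [-0.998, -0.063, 0.0], [-0.0, -0.0, -1.0]]
wrist_force: [0.0, -0.6, -0.3]
gripper_width: 0.401
17.25 tcp [ 0.4565 -0.0955  0.0977] move cm [0.02 0.05 0.17] yaw -176.4 turn 0.0 w 0.401 F [ 0.  -0.6 -0.3]
17.25 tcp [ 0.4565 -0.0955  0.0977] move cm [-11.39 -16.35   0.18] yaw -176.4 turn 0.0 w 0.401 F [ 0.  -0.6 -0.3]
```

Opening 0.401 is about 35 mm, so the fingers may still be closing on the 32 mm neck. I'll wait a little longer.

```bash
python3 -m handwheel '[[0,0,0,0,0.1],[0,0,0,0,0.1],[0,0,0,0,0.1]]'; python3 go.py 2:.096
```

```text
time_s: 17.62
tcp_pos: [0.4563, -0.0956, 0.0977]
ee_rot: [[0.063, -0.998, -0.001], [-0.998, -0.063, -0.0], [0.0, 0.001, -1.0]]
wrist_force: [-1.4, 0.7, 2.2]
gripper_width: 0.352
17.62 tcp [ 0.4563 -0.0956  0.0977] move cm [-11.39 -16.38   0.16] yaw -176.4 turn 0.0 w 0.352 F [-1.4  0.7  2.2]
```

```bash
python3 -m handwheel '[[0,0,-2,0,0.1],[0,0,-4,0,0.1],[0,0,-4,0,0.1],[-2.2,-3.1,-1,0,0.1],[-2.3,-3.3,0,0,0.1],[-2.3,-3.3,0,0,0.1],[-2.3,-3.3,0,0,0.1],[-2.2,-3.2,0,0,0.1],[0,0,0,0,0.1],[0,0,0,0,0.1]]'; python3 go.py 2:.1097
```

```text
time_s: 18.88
tcp_pos: [0.6103, 0.0273, 0.2068]
ee_rot: [[0.063, -0.998, -0.002], [-0.998, -0.063, -0.0], [0.0, 0.002, -1.0]]
wrist_force: [-0.8, 0.7, -1.5]
gripper_width: 0.354
18.88 tcp [0.6103 0.0273 0.2068] move cm [-0.11 -0.25  9.71] yaw -176.4 turn 0.0 w 0.354 F [-0.8  0.7 -1.5]
```

```bash
python3 -m handwheel '[[-0.05,-0.15,4,0,0.1],[0,0,3,0,0.1],[0,0,1.6,0,0.1],[0,0,0.5,0,0.1],[0,0,0.3,0,0.1],[0,0,0.2,0,0.1],[0,0,0,0,0.1],[0,0,0,0,0.1],[0,0,0,0,0.1]]'; python3 go.py 2:.1097
```

```text
time_s: 20.0
tcp_pos: [0.6126, 0.0281, 0.1119]
ee_rot: [[0.063, -0.998, 0.001], [-0.998, -0.063, 0.0], [-0.0, -0.001, -1.0]]
wrist_force: [0.1, -0.7, -0.9]
gripper_width: 0.352
20.0 tcp [0.6126 0.0281 0.1119] move cm [-0.04  0.01  0.22] yaw -176.4 turn 0.0 w 0.352 F [ 0.1 -0.7 -0.9]
```

```bash
python3 -m handwheel '[[0,0,0.1,0,0.1],[0,0,0.1,0,0.1],[0,0,0.02,0,0.1],[0,0,0,0,0.1],[0,0,0,0,0.1]]'; python3 go.py 2:.1097
```

```text
time_s: 20.62
tcp_pos: [0.6125, 0.0281, 0.1097]
ee_rot: [[0.063, -0.998, 0.0], [-0.998, -0.063, -0.0], [0.0, -0.0, -1.0]]
wrist_force: [-1.7, 0.0, 2.1]
gripper_width: 0.351
20.62 tcp [0.6125 0.0281 0.1097] move cm [-0.04 -0.    0.  ] yaw -176.4 turn 0.0 w 0.351 F [-1.7  0.   2.1]
```

```bash
python3 -m handwheel '[[0,0,0,0,0.6],[0,0,0,0,1],[0,0,0,0,1],[0,0,0,0,1],[0,0,-2,0,1],[0,0,-4,0,1],[0,0,-3,0,1],[0,0,0,0,1],[0,0,0,0,1]]'; python3 go.py a:.20
```

```text
time_s: 21.75
tcp_pos: [0.6119, 0.028, 0.1988]
ee_rot: [[0.063, -0.998, -0.001], [-0.998, -0.063, 0.0], [-0.0, 0.001, -1.0]]
wrist_force: [-0.4, 0.2, 0.3]
gripper_width: 0.999
21.75 tcp [0.6119 0.028  0.1988] move cm [-7.77 15.24 -0.1 ] yaw -176.4 turn 0.0 w 0.999 F [-0.4  0.2  0.3]
```

```bash
python3 -m handwheel '[[-1.9,3.7,0,0,1],[-2,3.9,0,0,1],[-2,3.9,0,0,1],[-1.87,3.75,0,0,1],[0,0,0,0,1],[0,0,0,0,1],[0,0,0,0,1]]'; python3 go.py a:.092
```

```text
time_s: 22.62
tcp_pos: [0.4561, 0.0958, 0.199]
ee_rot: [[0.062, -0.998, -0.0], [-0.998, -0.062, -0.0], [0.0, 0.0, -1.0]]
wrist_force: [-0.2, -0.7, 0.7]
gripper_width: 0.998
22.62 tcp [0.4561 0.0958 0.199 ] move cm [-0.03  0.1  10.7 ] yaw -176.4 turn -0.0 w 0.998 F [-0.2 -0.7  0.7]
```

```bash
python3 -m handwheel '[[0,0.05,4,0,1],[0,0,4,0,1],[0,0,2.7,0,1],[0,0,0,0,0.6],[0,0,0,0,0],[0,0,0,0,0],[0,0,0,0,0],[0,0,0,0,0],[0,0,0,0,0],[0,0,0,0,0]]'; python3 -m handwheel '[[0,0,0,0,0],[0,0,0,0,0],[0,0,0,0,0],[0,0,0,0,0]]'; python3 go.py a:.092 1:.092
```

```text
time_s: 23.88
tcp_pos: [0.4549, 0.096, 0.0925]
ee_rot: [[0.063, -0.998, 0.0], [-0.998, -0.063, 0.0], [-0.0, -0.0, -1.0]]
wrist_force: [-0.3, -0.8, 0.3]
gripper_width: 0.289
time_s: 24.38
tcp_pos: [0.4549, 0.096, 0.0925]
ee_rot: [[0.063, -0.998, 0.0], [-0.998, -0.063, 0.0], [-0.0, -0.0, -1.0]]
wrist_force: [-0.2, 1.0, 1.3]
gripper_width: 0.238
24.38 tcp [0.4549 0.096  0.0925] move cm [-0.   -0.01  0.05] yaw -176.4 turn 0.0 w 0.238 F [-0.2  1.   1.3]
24.38 tcp [0.4549 0.096  0.0925] move cm [ -3.27 -15.3    0.05] yaw -176.4 turn 0.0 w 0.238 F [-0.2  1.   1.3]
```

```bash
python3 -m handwheel '[[0,0,-2,0,0],[0,0,-4,0,0],[0,0,-4,0,0],[-0.8,-3.7,-0.8,0,0],[-0.8,-3.8,0,0,0],[-0.8,-3.8,0,0,0],[-0.8,-3.8,0,0,0],[0,0,0,0,0],[0,0,0,0,0],[0,0,0,0,0]]'; python3 go.py 1:.1045
```

```text
time_s: 25.62
tcp_pos: [0.6026, 0.1371, 0.2005]
ee_rot: [[0.063, -0.998, -0.001], [-0.998, -0.063, -0.0], [0.0, 0.001, -1.0]]
wrist_force: [0.0, 1.2, 0.4]
gripper_width: 0.235
25.62 tcp [0.6026 0.1371 0.2005] move cm [-0.1  -0.31  9.6 ] yaw -176.4 turn 0.0 w 0.235 F [0.  1.2 0.4]
```

```bash
python3 -m handwheel '[[-0.1,-0.2,4,0,0],[0,0,3,0,0],[0,0,1.5,0,0],[0,0,0.5,0,0],[0,0,0.3,0,0],[0,0,0.2,0,0],[0,0,0,0,0],[0,0,0,0,0],[0,0,0,0,0]]'; python3 go.py 1:.1045
```

```text
time_s: 26.75
tcp_pos: [0.6056, 0.1386, 0.1057]
ee_rot: [[0.063, -0.998, 0.0], [-0.998, -0.063, 0.0], [-0.0, -0.0, -1.0]]
wrist_force: [0.2, -0.3, -0.2]
gripper_width: 0.234
26.75 tcp [0.6056 0.1386 0.1057] move cm [0.03 0.01 0.12] yaw -176.4 turn 0.0 w 0.234 F [ 0.2 -0.3 -0.2]
```

```bash
python3 -m handwheel '[[0,0,0.06,0,0],[0,0,0.08,0,0],[0,0,0,0,0],[0,0,0,0,0]]'; python3 go.py 1:.1045
```

```text
time_s: 27.25
tcp_pos: [0.6055, 0.1386, 0.1045]
ee_rot: [[0.063, -0.998, 0.0], [-0.998, -0.063, 0.0], [0.0, -0.0, -1.0]]
wrist_force: [-2.5, 0.6, 4.0]
gripper_width: 0.234
27.25 tcp [0.6055 0.1386 0.1045] move cm [0.03 0.01 0.  ] yaw -176.4 turn 0.0 w 0.234 F [-2.5  0.6  4. ]
```

```bash
python3 -m handwheel '[[0,0,0,0,0.5],[0,0,0,0,1],[0,0,0,0,1],[0,0,0,0,1],[0,0,-2,0,1],[0,0,-4,0,1],[0,0,-4,0,1],[0,0,-4,0,1],[0,0,0,0,1]]'; python3 -m handwheel '[[-4,4,0,0,1],[-5,4,0,0,1],[-5,4,0,0,1],[-5,4,0,0,1],[-5,2,0,0,1],[0,0,0,0,1],[0,0,0,0,1],[0,0,0,0,1]]'
python3 - <<'E'
from h import *
for n in("top","side"):
    im=cams.capture(n);cv2.imwrite(f"pics/{n}9.png",im[:,:,::-1]);P=cams.camera_params(n);g=im.max(2)
    C=[(.6055,.1383),(.6125,.0285),(.6192,-.0815),(.6263,-.191)]
    for (x,y),h in zip(C,(.056,.068,.080,.092)):
        p=P["rotation"].T@(np.array([x,y,.012+h])-P["origin"]);u,v=int(P["cx"]+P["fx"]*p[0]/p[2]),int(P["cy"]+P["fy"]*p[1]/p[2])
        m=np.zeros_like(g);m[v-13:v+14,u-13:u+14]=1
        for c,a,b in blobs((g<32)&(m>0),6,900): print(n,(x,y),c.round(1),a,b,((ray(P,c,.012+h)[:2]-(x,y))*1000).round(1),"mm")
E
```

```text
time_s: 28.38
tcp_pos: [0.6071, 0.1391, 0.2483]
ee_rot: [[0.064, -0.998, 0.008], [-0.998, -0.064, 0.003], [-0.003, -0.008, -1.0]]
wrist_force: [0.9, 0.2, -0.2]
gripper_width: 0.993
time_s: 29.38
tcp_pos: [0.4142, 0.3622, 0.2436]
ee_rot: [[0.062, -0.998, -0.001], [-0.998, -0.062, -0.001], [0.001, 0.001, -1.0]]
wrist_force: [-0.2, 0.1, 0.9]
gripper_width: 1.002
top (0.6055, 0.1383) [247.6 183.6] 13 [246 182   4   4] [0.8 0.9] mm
top (0.6125, 0.0285) [294.5 182.5] 52 [291 179   8   8] [ 0.2 -1.1] mm
top (0.6192, -0.0815) [340.9 181.1] 127 [335 175  13  13] [0.4 0.4] mm
top (0.6263, -0.191) [388.7 179.8] 228 [380 172  18  17] [-0.1  0.4] mm
side (0.6055, 0.1383) [293.3 173.6] 7 [292 173   4   2] [0.7 1.6] mm
side (0.6125, 0.0285) [302.7 198.9] 37 [299 196   9   6] [ 1.2 -1.1] mm
side (0.6192, -0.0815) [313.5 228.7] 128 [306 224  16  11] [0.9 1. ] mm
side (0.6263, -0.191) [327.4 267.3] 335 [316 259  24  18] [0.3 0.7] mm
```

View pics/top9.png

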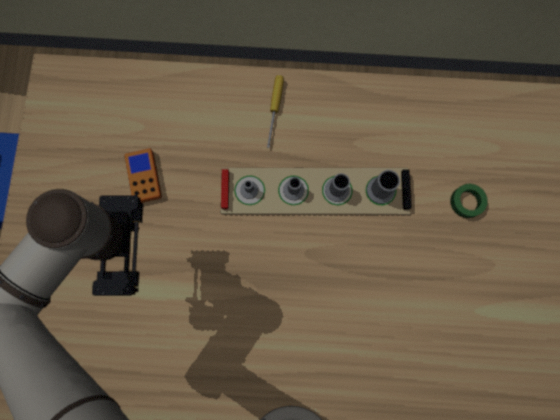

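View pics/side9.png

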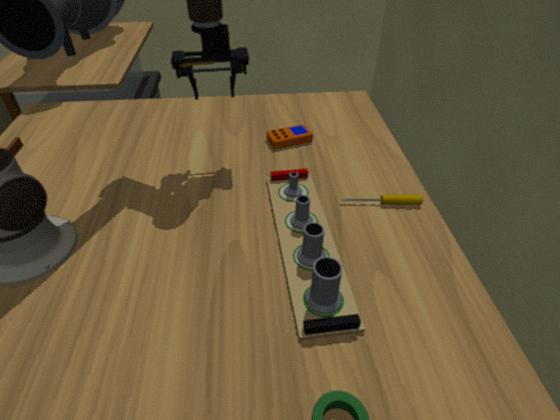

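Both views show all four nozzles upright on their circles in size order from the red block. In the top view their bores are at (248,184), (294,182), (341,181) and (389,180). The gauge is still at (143,176) and the arm is clear, so I'm handing in.

```bash
python3 -c "
from station import job
print(job.finish_job())"
```

```text
the job is handed in; nothing more can be done
None
```

All four nozzles now stand upright on the plank, each on its own circle, running from smallest at the red block to largest at the black end. I handed the job in at about 29.5 s of the 112 s allowed; it reports no verdict.

I placed them in the order d, c, b, a. Each was lowered until the wrist force showed it touching the plank, then released. The jaw opening matched each neck to within about 1.5 mm.

- **Position:** the last top and side pictures put every nozzle within about 2 mm of its circle's centre (12 mm allowed), and the two views agree to about 1 mm.
- **Upright and height:** all four look upright in both views. I did not measure tilt or height separately, but the bore positions fit the given heights standing on the plank.
- **Gauge and arm:** the gauge is in the same place in the first and last pictures, and the arm finished clear of everything.
- **Failed checks:** none failed. The only oddity was b's grip, which read about 35 mm at first because the fingers were still closing. After a short wait it read about 31 mm, and I lifted then.

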